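# Seat a plywood blank and snap the toggle clamp shut

### The arm

A 6-joint arm with a two-finger parallel gripper is mounted at the origin on the work surface. World frame = base frame: x ahead of the robot, y to its left, z up, the work surface at z = 0. Lengths are in m, angles in rad, forces in N, time in s.
With the tool pointing down it reaches from about 0.425 to 0.95 m from the base axis. Payload 3.5 kg.
Tool frame: the origin (TCP) lies midway between the tips of the shut fingers; the grasp point (between the pads) lies 19 mm behind it; z points along the fingers, y is the line along which they close (so a half turn about z gives the same grasp; the last joint's range is limited). The gripper opens to 85 mm and grips with 20 to 120 N. Pads are 22 mm wide; open, the fingers measure 114 mm over their backs; the gripper's body (76 mm by 85 mm) begins 54 mm behind the grasp point. The pads swing forward as they close: fully open they stand 13 mm farther back than shut.
Start: joints at [0.981, 0.286, 1.577, -0, 1.279, -0.15], TCP at [0.287, 0.611, 0.206] pointing down, gripper open.
Joint ranges: [-2.77, 2.77], [-0.9, 2.22], [0.21, 2.48], [-1.53, 4.67], [0.24, 2.81], [-2.84, 2.84]. Speed limits (rad/s): [2.79, 2.79, 3.14, 3.14, 3.14, 3.14].

### API

Orientations are given as a unit quaternion [x, y, z, w].
In Python, from plant import ctrl gives the robot as it stands. The module is installed in compiled form; this text tells all that it offers.
- The arm moves only by the shell command python3 -m inch 'ROWS' [FORCE]. ROWS is JSON, a list of rows, each a list of 5 numbers: the closure, from 0 (fully open) to 1 (shut), then the shift along the tool's x, y, z in m, then the turn about the tool's z in degrees. A call has 1 to 5 rows; each row is the pose to reach, as a shift and turn from the pose commanded when the call began, along the tool's axes at that moment; what a row does not reach only later rows make up. A row lasts 1/12 s, in which the tool goes at most 41.7 mm and 7.16 degrees, less where a joint would pass 70% of its speed; a pose out of reach is approached as far as the arm can. A call with a gripper value outside its range is refused whole. The fingers move at their own pace and stop on an object; FORCE is the grip in N (left out, the last holds). Time passes only in rows, so rows that repeat a pose let the fingers close. It gives the time, the measured TCP pose, the force, the opening and the grip force at its end, in the units of the state.
- ctrl.get_state(): the state, without advancing time (a new reading comes with each control period).
- ctrl.read_camera(name): name is "side" or "top"; returns a dict with "pixels" (400x640x3 uint8, red, green, blue), "depth" (400x640 float32, m along the optical axis (not along the pixel's ray), 0 where there is no reading), "fx", "fy", "cx", "cy" (pixels), "xyz" and "rotation" of the camera in the world. Camera axes: x right, y down, z forward; pixel columns grow to the right and rows downward; lengths in m; the calibration is good to about 2 mm. A picture is of the moment at which its call begins.
- ctrl.sign_off(): hands the job in; it is judged then, once.
Trained networks look in a picture, given as the dict that the camera call returned (one of the last four; its "shot" number tells which), for a name from the list of things; names that differ only in an ending like _2 or _b are one class to them, and where a whole thing is asked for, a point or a joint stands for the part that bears it (a point fixed in the world has none). Each returns a list of dicts, best first, with "score" (0 to 1); they miss things now and then, are a little off and sometimes report something else, mostly with a low value. They report only what shows in the picture. A call takes as long as a camera call. They do not tell look-alikes from the thing itself.
- ctrl.spot_in(query, picture): "at" ([column, row] in pixels, amid what is visible of it).
- ctrl.tip_of(query, picture): "at" ([column, row] in pixels: a listed point, or the origin of a listed thing).
The state is a dict: "time": time; "qpos": joint angles; "dq": joint speeds; "joint_efforts": joint torques, N m; "eef_pos": TCP position; "tcp_rot": TCP orientation; "contact_force": force on the tool from outside, world axes, zero at the start; "wrist_torque": the same for the moment, N m; "opening": opening from 0.0 (shut) to 1.0 (fully open); "finger_force": force on a finger pad.
Only numpy, scipy, OpenCV 4.12 (cv2) and the standard library are available. Lean on these libraries where they do the work, as an engineer would, in place of code of your own. Each camera call takes 0.05 s, during which the arm holds its last target. There are 200 camera calls.

### The job

Push the plywood blank lying between the rails of the jig along the board until its far edge is flush against the wooden fence. Then push the toggle clamp's handle over towards the blank, past its dead point, until it snaps into lock and the clamp's rubber foot bears on the blank. Only push: pick nothing up, keep the blank flat on the board, and leave the other things on the bench where they are.

Things in the scene. Friction and masses are not known exactly. Their poses are not given: they have to be found in the camera images.
- jig: Jig fixed to the bench: wooden board 230 x 215 x 18 mm; its x runs along the channel to the fence, y left to the clamp. Board spans x -140 to +90, y -80 to +135 mm from this origin (bench level, mid-channel). Two rails from x = -100 to +60, inner faces at y = +-42, 10 mm wide, tops 27 mm above the bench. Clamp base: x +7 to +53, y +55 to +109; cheeks up to 70 mm high.
- fence_face (a point): Middle of the near face of the jig's wooden fence, 60 mm to +x of the jig's origin, 25.5 mm above the bench (7.5 mm above the board). Axes as the jig's: x into the fence, away from the robot; y left, towards the clamp; z up. The fence is 20 mm thick, 104 mm wide, its top 38 mm above the bench.
- blank: Plywood blank, a loose 110 x 80 x 15 mm slab (x, y, z), 60 to 130 g, with a pencilled outline on top, lying flat on the board between the rails (2 mm play each side), x along the channel. Origin at the centre of its underside. It starts 20 to 45 mm short of the fence.
- blank_center (a point): Centre of the blank, half-way up, 25.5 mm above the bench; the blank's near edge is 55 mm to -x of it.
- blank_far (a point): Middle of the blank's far edge, half-way up, 55 mm to +x of its centre. Home when it touches the fence. Axes as the blank's.
- clamp_handle (a joint): Handle swing, rad: 0 open, leaning 0.6 rad from upright away from the blank (jig +y); grows as it is pushed towards the blank (jig -y); upright at 0.6; locked at 1.1, leaning 0.5 rad over the blank. Dead point at 0.75: before it a spring pushes back (about 5 N at the handle's end when open, falling to 0), beyond it the spring snaps the handle into lock and holds it.
- handle_pivot (a point): Handle's pivot, 62 mm above the bench, 30 mm to -x of the fence's face and 78 mm to the left (+y) of the channel's middle. The handle swings in the jig's y-z plane through this point. Axes as the jig's.
- handle_end (a point): Free end of the handle, 105 mm from the pivot: a black round rubber grip 18 mm in diameter and 72 mm long on a steel bar. Moves with the handle; 149 mm above the bench when open, 167 mm when upright.
- clamp_arm: The clamp's steel arm, 72 mm long, with a black rubber foot 18 mm across near its end. Origin at its pivot, 60 mm above the bench, 70 mm left of the channel's middle. Linked to the handle: raised, its end up to 130 mm above the bench, when open; level, its foot pressed on the blank, when locked.
- glue: Bystander: white glue bottle 54 mm across, 150 mm tall, standing; origin at the centre of its underside.
- collar: Bystander: black rubber ring, 48 mm outside, 12 mm high, lying flat on the left near part of the jig's board; origin under its centre.
- offcut: Bystander: L-shaped plywood offcut, 75 x 85 mm, 12 mm thick, lying on the bench.
- driver: Bystander: screwdriver with a black handle, lying on the bench.
- battery: Bystander: black battery pack, 75 x 110 x 65 mm; origin under its centre.
- wedge: Bystander: small wooden block 50 x 22 x 14 mm, on the bench just beyond the board's far edge; origin under its centre.
- screwcup: Bystander: small aluminium bowl, 66 mm across, 35 mm high; origin under its centre.
Mind the look-alikes: they are no part of the job. What is shaped like the blank but blue is not meant.

How it is judged:
By the outcome, as a careful person would: the job done as asked, in the order asked, and still so for the second after the job is handed in, with the robot touching nothing.
It also fails if it takes over 45 s, if anything falls off the work surface, if the arm or the gripper's body presses on something with over 40 N, if the wrist force passes 120 N, or if a joint passes its speed limit or range.

## Working session

There is one attempt and no reset: what is moved stays moved. The work goes in short steps, Python scripts to look and compute and a shell command to move; the robot and the scene stay as the last step left them, time stands still between calls to the robot, and variables do not carry over. Pictures are saved under pics/ and viewed, at most 10 in all, crops included, and the job is handed in when it is done.

```bash
mkdir -p pics; cat > h.py <<'E'
import numpy as np, cv2
from plant import ctrl
def world(p,uv,r=1):
    u,v=int(round(uv[0])),int(round(uv[1]))
    d=p["depth"][max(0,v-r):v+r+1,max(0,u-r):u+r+1]; d=d[d>0]
    if len(d)==0: return None
    d=np.median(d)
    return np.array(p["xyz"])+R(p)@np.array([(uv[0]-p["cx"])/p["fx"]*d,(uv[1]-p["cy"])/p["fy"]*d,d])
def R(p):
    r=np.array(p["rotation"])
    if r.size==4:
        from scipy.spatial.transform import Rotation as Q
        return Q.from_quat(r).as_matrix()
    return r.reshape(3,3)
def plane(p,uv,z):
    ray=R(p)@np.array([(uv[0]-p["cx"])/p["fx"],(uv[1]-p["cy"])/p["fy"],1])
    o=np.array(p["xyz"]); return o+ray*(z-o[2])/ray[2]
def save(p,n): cv2.imwrite(f"pics/{n}.png",np.ascontiguousarray(p["pixels"][:,:,::-1]))
E
python3 - <<'E'
from h import *
np.set_printoptions(precision=4,suppress=True)
s=ctrl.get_state(); print(s["time"],s["eef_pos"],s["tcp_rot"],s["opening"])
for c in("top","side"):
    p=ctrl.read_camera(c); save(p,c+"0"); print(c,p["xyz"],p["rotation"],p["fx"])
    for q in("jig","fence_face","blank_center","blank_far","handle_pivot","handle_end","blank","clamp_arm","glue","collar"):
        for d in ctrl.tip_of(q,p)[:2]: print(q,np.round(d["at"],1),round(d["score"],2),world(p,d["at"]))
E
```

```text
0.0 [0.2869 0.6102 0.2042] [ 0.2181  0.9759 -0.0011 -0.0004] 1.0020619962354684
top [ 0.4831 -0.0667  0.9421] [-0.6968  0.7157 -0.0185  0.043 ] 387.51741141293064
jig [341.7 190.3] 0.89 [ 0.5785 -0.0909  0.0318]
fence_face [346.8 162. ] 0.7 [ 0.6465 -0.1053  0.027 ]
fence_face [428.1 162.2] 0.41 [ 0.6336 -0.2879  0.0638]
blank_center [342.7 195.7] 0.75 [ 0.5655 -0.0929  0.0328]
blank_center [233.9 235.6] 0.61 [0.4784 0.1705 0.0145]
blank_far [239.  184.9] 0.74 [0.6018 0.1594 0.0056]
blank_far [344.7 174.7] 0.69 [ 0.6157 -0.0992  0.0298]
handle_pivot [310.5 165.2] 0.84 [ 0.6328 -0.0211  0.0772]
handle_end [279.5 152.5] 0.55 [0.6501 0.0398 0.1442]
blank [230.1 235.3] 0.91 [0.4794 0.1797 0.0143]
blank [341.4 196.5] 0.7 [ 0.5638 -0.0898  0.0319]
clamp_arm [318.4 166.2] 0.73 [ 0.6232 -0.0401  0.1168]
glue [276.4 131.3] 0.95 [0.7077 0.052  0.0989]
collar [296.2 216.7] 0.69 [0.5197 0.0193 0.0171]
side [ 0.3812 -0.992   0.8515] [ 0.8903 -0.0812  0.0506 -0.4452] 414.61786823153466
jig [323.5 242.7] 0.74 [ 0.5784 -0.13    0.0302]
fence_face [344.9 234. ] 0.81 [ 0.6493 -0.1019  0.0283]
blank_center [280.4 192.4] 0.94 [0.4874 0.1636 0.0106]
blank_center [324.1 184.7] 0.87 [0.6445 0.181  0.0129]
blank_far [279.6 183.6] 0.86 [0.4906 0.2138 0.0128]
blank_far [312.9 189.6] 0.81 [0.6004 0.1598 0.0118]
handle_pivot [335.  211.1] 0.73 [ 0.6218 -0.0762  0.099 ]
handle_end [339.7 179.1] 0.53 [ 0.7138  0.231  -0.0044]
blank [273.6 194.3] 0.98 [0.4631 0.1557 0.0112]
blank [315.3 233.9] 0.62 [ 0.5621 -0.0882  0.0299]
clamp_arm [335.3 209.7] 0.44 [ 0.622  -0.0781  0.1056]
glue [355.2 207.1] 0.98 [0.7184 0.0342 0.016 ]
collar [297.9 216.4] 0.56 [0.5245 0.0075 0.0249]
```

```bash
python3 -c "
import cv2
a=cv2.imread('pics/top0.png')[80:280,200:440];b=cv2.imread('pics/side0.png')[130:300,220:440]
cv2.imwrite('pics/tc.png',cv2.resize(a,None,fx=3,fy=3,interpolation=2)[:600]);cv2.imwrite('pics/sc.png',cv2.resize(b,None,fx=3.5,fy=3.5,interpolation=2))"
```

```text
(no output)
```

View pics/tc.png

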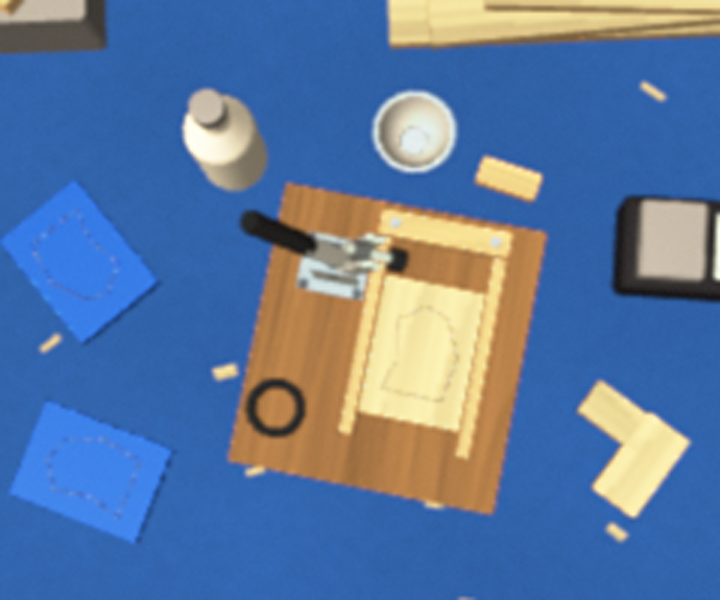

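View pics/sc.png

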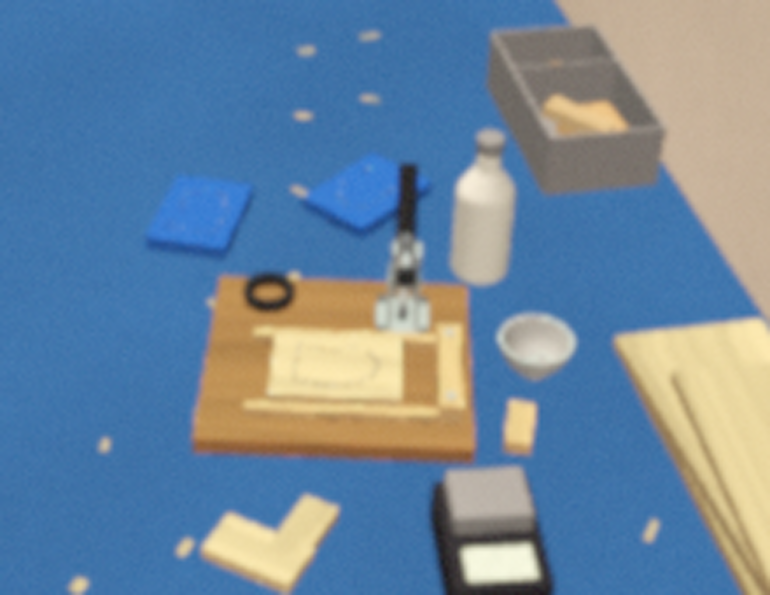

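The top crop shows the pale blank between the rails, with crop corners at about (387,278), (487,293), (460,432) and (358,412). The board corners are at about (288,183), (546,232), (493,514) and (230,460). The clamp handle is open and points to upper left at (250,222), towards the glue bottle at (225,140). The side view agrees, with a clear gap between the blank and the fence.

```bash
python3 - <<'E'
from h import *
np.set_printoptions(precision=4,suppress=True)
from scipy.spatial.transform import Rotation as Q
p=ctrl.read_camera("top")
c=lambda a:[a[0]/3+200-.33,a[1]/3+80-.33]
img=np.array([plane(p,c(a),.018)[:2] for a in[(288,183),(546,232),(493,514),(230,460)]])
J=np.array([(.09,.135),(.09,-.08),(-.14,-.08),(-.14,.135)])
A=J-J.mean(0);B=img-img.mean(0);U,S,V=np.linalg.svd(A.T@B);Rm=(U@V).T
t=img.mean(0)-Rm@J.mean(0); yaw=np.arctan2(Rm[1,0],Rm[0,0])
print("jig",t,"yaw deg",np.degrees(yaw),"res",img-(J@Rm.T+t))
jf=lambda w:(Rm.T@(np.array(w)[:2]-t))
for n,a,z in[("bl",(387,278),.033),("br",(487,293),.033),("nr",(460,432),.033),("nl",(358,412),.033),("fenceL",(380,233),.038),("fenceR",(510,255),.038),("railNL",(346,432),.027),("railNR",(464,457),.027),("handle tip",(248,222),.149)]:
    w=plane(p,c(a),z);print(n,w,jf(w))
s=ctrl.get_state();T=Q.from_quat(s["tcp_rot"]).as_matrix();print(T, s["eef_pos"],jf(s["eef_pos"]))
for q in("glue","collar"):
    w=plane(p,ctrl.tip_of(q,p)[0]["at"],.0);print(q,jf(w))
# tool yaw: angle of tool y axis vs jig y
ty=T[:2,1];print("tool y deg",np.degrees(np.arctan2(ty[1],ty[0]))-np.degrees(yaw))
def W(x,y,z): return np.r_[Rm@[x,y]+t,z]
for n,P in[("prepush",W(-.11,0,.12))]:
    print(n,P,T.T@(P-s["eef_pos"]))
np.savez("jig.npz",R=Rm,t=t)
E
```

```text
jig [ 0.5879 -0.0936] yaw deg -12.81252829569889 res [[-0.0012 -0.0014]
 [-0.0004  0.0019]
 [ 0.0009  0.0011]
 [ 0.0007 -0.0017]]
bl [ 0.622  -0.0614  0.033 ] [0.0261 0.0389]
br [ 0.6077 -0.1396  0.033 ] [ 0.0295 -0.0405]
nr [ 0.4993 -0.1149  0.033 ] [-0.0817 -0.0404]
nl [ 0.5169 -0.0358  0.033 ] [-0.082   0.0405]
fenceL [ 0.6572 -0.0569  0.038 ] [0.0594 0.0511]
fenceR [ 0.6364 -0.1582  0.038 ] [ 0.0616 -0.0523]
railNL [ 0.5017 -0.0258  0.027 ] [-0.0991  0.047 ]
railNR [ 0.4798 -0.1177  0.027 ] [-0.1001 -0.0475]
handle tip [0.6465 0.0333 0.149 ] [0.0289 0.1367]
[[-0.9048  0.4258  0.    ]
 [ 0.4258  0.9048  0.    ]
 [-0.      0.     -1.    ]] [0.2874 0.6108 0.2056] [-0.4493  0.6201]
glue [0.1078 0.1763]
collar [-0.0951  0.1048]
tool y deg 77.61391274462838
prepush [ 0.4807 -0.0692  0.12  ] [-0.4644 -0.5329  0.0856]
```

```bash
cat > st.py <<'E'
from h import *
from scipy.spatial.transform import Rotation as Q
import sys
np.set_printoptions(precision=4,suppress=True)
d=np.load("jig.npz");s=ctrl.get_state();T=Q.from_quat(s["tcp_rot"]).as_matrix();e=np.array(s["eef_pos"])
yx=np.degrees(np.arctan2(T[1,1],T[0,1])-np.arctan2(d["R"][1,0],d["R"][0,0]))
print("t",round(s["time"],2),"jig",d["R"].T@(e[:2]-d["t"]),e[2],"tooly",round(yx,2),"F",np.round(d["R"].T@s["contact_force"][:2],1),s["contact_force"][2],"open",s["opening"])
if len(sys.argv)>1:
    x,y,z=map(float,sys.argv[1:4]);P=np.r_[d["R"]@[x,y]+d["t"],z];print("shift",T.T@(P-e),"turn",yx-90)
E
python3 -m inch '[[1,-0.025,-0.03,0,-4],[1,-0.05,-0.06,0,-8],[1,-0.08,-0.09,0,-12.4],[1,-0.11,-0.12,0,-12.4],[1,-0.135,-0.15,0,-12.4]]' 60; python3 st.py -0.115 0 0.1
```

```text
time: 1.67
eef_pos: [0.3461, 0.4159, 0.2057]
tcp_rot: [0.111, 0.994, 0.0, 0.0]
contact_force: [-0.1, -1.0, -0.5]
opening: 0.301
finger_force: 0.0
t 1.67 jig [-0.3488  0.4432] 0.20571797118171048 tooly 90.06 F [ 0.1 -1. ] -0.4665195965487229 open 0.3009074135237059
shift [-0.2333 -0.4434  0.1058] turn 0.055683849109982475
```

```bash
python3 -m inch '[[1,-0.017,-0.035,0,0],[1,-0.035,-0.07,0,0],[1,-0.052,-0.105,0,0],[1,-0.07,-0.14,0,0],[1,-0.09,-0.17,0,0]]' && python3 -m inch '[[1,-0.017,-0.035,0,0],[1,-0.035,-0.07,0,0],[1,-0.052,-0.105,0,0],[1,-0.07,-0.14,0,0],[1,-0.09,-0.17,0,0]]'; python3 st.py -0.115 0 0.1
```

```text
time: 2.08
eef_pos: [0.3955, 0.2299, 0.2059]
tcp_rot: [0.111, 0.994, 0.0, 0.0]
contact_force: [0.6, 0.2, 0.6]
opening: 0.002
finger_force: 0.0
time: 2.5
eef_pos: [0.4457, 0.044, 0.2061]
tcp_rot: [0.112, 0.994, -0.0, 0.001]
contact_force: [1.3, 0.5, 0.2]
opening: 0.003
finger_force: 0.0
t 2.5 jig [-0.1692  0.1026] 0.20607201590906132 tooly 89.98 F [1.1 0.7] 0.19157446114105797 open 0.0025819932310999745
shift [-0.0541 -0.1026  0.1061] turn -0.01754428624971638
```

```bash
python3 -m inch '[[1,-0.018,-0.034,0.02,0],[1,-0.036,-0.068,0.045,0],[1,-0.054,-0.103,0.075,0],[1,-0.054,-0.103,0.105,0],[1,-0.054,-0.103,0.125,0]]' && python3 -m inch '[[1,0,0,0.02,0],[1,0,0,0.04,0],[1,0,0,0.056,0],[1,0,0,0.056,0]]'; python3 st.py -0.061 0 0.024
```

```text
time: 2.92
eef_pos: [0.4747, -0.0687, 0.0777]
tcp_rot: [0.113, 0.994, 0.0, -0.001]
contact_force: [-0.2, 0.6, -0.1]
opening: -0.001
finger_force: 0.0
time: 3.25
eef_pos: [0.4728, -0.0654, 0.0213]
tcp_rot: [0.112, 0.994, 0.001, -0.003]
contact_force: [-0.7, -0.6, -0.5]
opening: -0.001
finger_force: 0.0
t 3.25 jig [-0.1185  0.0019] 0.021302847751355637 tooly 89.99 F [-0.5 -0.7] -0.5020880563238754 open -0.0012649001859115043
shift [-0.0575 -0.0019 -0.0031] turn -0.006999665980004011
```

```bash
python3 -m inch '[[1,-0.01,-0.002,-0.003,0],[1,-0.018,-0.002,-0.003,0],[1,-0.024,-0.002,-0.003,0],[1,-0.03,-0.002,-0.003,0],[1,-0.036,-0.002,-0.003,0]]' && python3 st.py && python3 -m inch '[[1,-0.004,0,0,0],[1,-0.008,0,0,0],[1,-0.011,0,0,0],[1,-0.014,0,0,0],[1,-0.016,0,0,0]]'; python3 st.py -0.061 0 0.024
```

```text
time: 3.67
eef_pos: [0.5121, -0.0767, 0.0289]
tcp_rot: [0.111, 0.994, -0.0, 0.001]
contact_force: [0.0, 0.6, -0.1]
opening: -0.0
finger_force: 0.0
t 3.67 jig [-0.0777 -0.0004] 0.02888425400320461 tooly 90.02 F [-0.1  0.6] -0.08023481711040766 open -0.0002794902621097984
time: 4.08
eef_pos: [0.5261, -0.0797, 0.0275]
tcp_rot: [0.111, 0.994, 0.0, -0.0]
contact_force: [-0.4, -0.2, -1.3]
opening: -0.001
finger_force: 0.0
t 4.08 jig [-0.0633 -0.0002] 0.027535996470046946 tooly 90.02 F [-0.4 -0.3] -1.3281315130176066 open -0.001025646003414473
shift [-0.0023  0.0002  0.0035] turn 0.017850172239818107
```

```bash
python3 - <<'E'
from h import *
p=ctrl.read_camera("side"); b=np.ascontiguousarray(p["pixels"][200:290,260:380,::-1]);cv2.imwrite("pics/s1.png",cv2.resize(b,None,fx=6,fy=6,interpolation=2))
E
python3 st.py
```

```text
t 4.13 jig [-0.063  -0.0003] 0.02764732559329139 tooly 90.01 F [ 0.4 -0.5] 0.6437516264164462 open -0.0027581934590940552
```

View pics/s1.png

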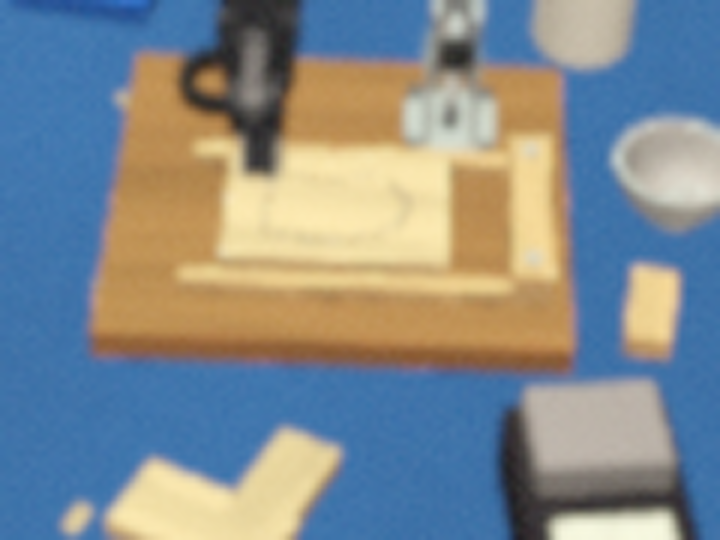

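The finger tip at crop (262,170) shows above the blank's left part, near the left rail. The gap to the fence (450 to 510) is unchanged, so the blank hasn't moved. I'll check where the tip really is against the reported pose.

```bash
python3 - <<'E'
from h import *
np.set_printoptions(precision=4,suppress=True)
d=np.load("jig.npz")
def proj(p,w):
    c=R(p).T@(np.array(w)-p["xyz"]);return np.array([p["cx"]+p["fx"]*c[0]/c[2],p["cy"]+p["fy"]*c[1]/c[2]])
s=ctrl.get_state();p=ctrl.read_camera("side")
print("tcp px",proj(p,s["eef_pos"]))
W=lambda x,y,z:np.r_[d["R"]@[x,y]+d["t"],z]
for a in[(.06,.052,.038),(.06,-.052,.038),(-.1,.047,.027),(-.1,-.047,.027),(-.082,-.04,.033),(-.082,.04,.033),(.028,-.04,.033)]:
    print(a,(proj(p,W(*a))-[260,200])*6)
for uv in[(303.5,226),(303,222),(303,218),(303,210)]:
    w=world(p,uv,0);print(uv,w,d["R"].T@(w[:2]-d["t"]) if w is not None else 0)
p=ctrl.read_camera("top");print("tcp px top",proj(p,s["eef_pos"]))
a=np.ascontiguousarray(p["pixels"][130:260,270:400,::-1]);cv2.imwrite("pics/t1.png",cv2.resize(a,None,fx=4.5,fy=4.5,interpolation=2))
E
```

```text
tcp px [302.9648 233.9919]
(0.06, 0.052, 0.038) [505.5401 128.6876]
(0.06, -0.052, 0.038) [509.4014 269.349 ]
(-0.1, 0.047, 0.027) [191.2814 140.5935]
(-0.1, -0.047, 0.027) [174.9467 267.0867]
(-0.082, -0.04, 0.033) [213.2644 249.276 ]
(-0.082, 0.04, 0.033) [225.3246 141.7179]
(0.028, -0.04, 0.033) [441.7495 257.4171]
(303.5, 226) [ 0.5261 -0.0923  0.0695] [-0.0606 -0.0125]
(303, 222) [ 0.5215 -0.1126  0.102 ] [-0.0606 -0.0333]
(303, 218) [ 0.5167 -0.1429  0.1419] [-0.0585 -0.0639]
(303, 210) [ 0.52   -0.1233  0.1535] [-0.0597 -0.0441]
tcp px top [337.6353 212.5695]
```

View pics/t1.png

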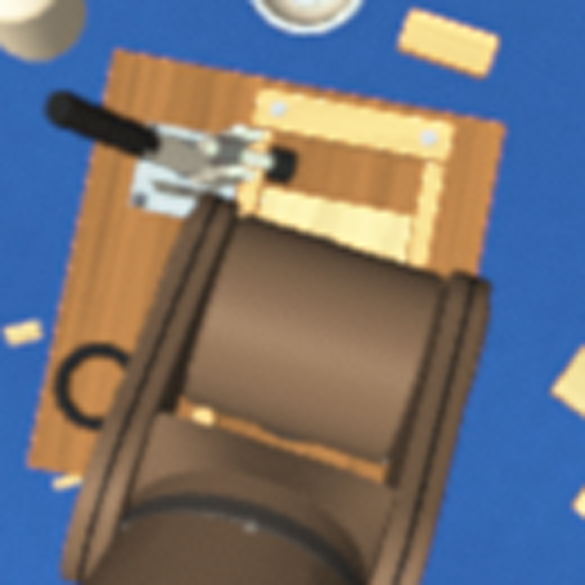

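The top view shows the arm covering the near half of the blank, and the blank still short of the fence. The side view puts the tip about 6 px above where the reported TCP projects. I'll measure the tip height from depth.

```bash
python3 - <<'E'
from h import *
np.set_printoptions(precision=3,suppress=True,linewidth=150)
d=np.load("jig.npz")
s=ctrl.get_state();print(s["qpos"],s["eef_pos"],s["opening"])
p=ctrl.read_camera("side")
for v in range(220,238):
    o=[]
    for u in (300,302,303,304,306):
        w=world(p,(u,v),0); 
        o.append(np.r_[d["R"].T@(w[:2]-d["t"]),w[2]]*1000 if w is not None else np.zeros(3))
    print(v,*[np.round(x).astype(int) for x in o],p["pixels"][v,303])
E
```

```text
[-0.341  0.197  2.045 -0.     0.9   -1.689] [ 0.526 -0.08   0.028] -0.004118668316505631
220 [-67 -56 128] [-62 -57 129] [-59 -55 128] [-56 -54 126] [-51 -57 129] [53 55 52]
221 [-68 -48 118] [-62 -46 116] [-60 -48 118] [-57 -49 119] [-51 -49 119] [49 45 50]
222 [-69 -30  99] [-63 -34 103] [-61 -29  99] [-58 -32 101] [-52 -40 108] [48 47 47]
223 [-71  -8  77] [-65 -13  81] [-62 -14  82] [-59 -15  83] [-52 -31  97] [54 50 53]
224 [-71  -7  72] [-65 -15  79] [-62 -13  77] [-59 -12  77] [-54  -7  72] [53 50 51]
225 [-71  -8  69] [-65 -17  77] [-62 -13  74] [-59 -15  75] [-54  -8  70] [54 52 54]
226 [-71  -9  66] [-65 -12  69] [-62 -18  74] [-59 -12  69] [-54  -7  65] [55 57 56]
227 [-71  -5  59] [-65 -15  68] [-62 -10  63] [-59 -13  67] [-54  -9  63] [61 60 62]
228 [-71  -7  57] [-65 -15  63] [-62 -13  62] [-59 -12  62] [-54  -9  59] [110 102  82]
229 [-71 -12  57] [-65 -11  56] [-62 -17  61] [-59 -14  60] [-54  -8  54] [183 167 127]
230 [-73  15  30] [-67  16  29] [-64  18  27] [-61  16  29] [-55  17  29] [226 207 157]
231 [-72   9  30] [-67   9  31] [-63   9  31] [-61  13  28] [-55   9  32] [240 222 168]
232 [-72   4  31] [-66   4  31] [-63   8  28] [-60   5  31] [-54   5  31] [241 222 167]
233 [-72   3  28] [-66   2  30] [-63   0  31] [-60   2  30] [-54   2  30] [242 224 170]
234 [-72  -4  30] [-65  -7  34] [-63  -6  32] [-60  -4  31] [-54  -6  33] [243 226 172]
235 [-71  -8  30] [-65  -8  31] [-63  -6  29] [-59  -9  32] [-54  -8  31] [243 225 171]
236 [-71 -15  32] [-65 -11  29] [-62 -13  31] [-59 -11  30] [-53 -11  30] [242 223 170]
237 [-71 -18  31] [-65 -17  31] [0 0 0] [-59 -17  31] [-53 -17  31] [237 218 165]
```

The tip's lower end really sits at about z = 0.056, roughly 28 mm above the reported TCP. It therefore passed over the blank without touching it. I'll back off, lower it and re-measure from the camera.

```bash
python3 -m inch '[[1,0.02,0,0,0],[1,0.04,0,0,0],[1,0.05,0,0,0],[1,0.05,0,0.01,0],[1,0.05,0,0.02,0]]' && python3 -m inch '[[1,0,0,0,0]]'; python3 st.py; cat > tip.py <<'E'
from h import *
d=np.load("jig.npz");p=ctrl.read_camera("side");s=ctrl.get_state()
vv,uu=np.mgrid[195:245,270:345]
D=p["depth"][vv,uu];P=np.stack([(uu-p["cx"])/p["fx"]*D,(vv-p["cy"])/p["fy"]*D,D],-1)@R(p).T+p["xyz"]
J=np.concatenate([(P[...,:2]-d["t"])@d["R"],P[...,2:]],-1)*1000
dark=(p["pixels"][vv,uu].max(-1)<90)&(D>0)
e=d["R"].T@(np.array(s["eef_pos"])[:2]-d["t"])*1000
m=dark&(abs(J[...,0]-e[0])<25)&(abs(J[...,1]-e[1])<50)&(J[...,2]<150)
for v in range(50):
    if m[v].sum()>1 and J[v][m[v]][:,2].min()<110: q=J[v][m[v]];print(v+195,"x",q[:,0].min().round(),q[:,0].max().round(),"y",np.median(q[:,1]).round(),"z",np.median(q[:,2]).round())
print("reported",e.round(),np.round(s["eef_pos"][2]*1000))
E
python3 tip.py
```

```text
time: 4.7
eef_pos: [0.4779, -0.0689, 0.0077]
tcp_rot: [0.112, 0.994, -0.0, 0.001]
contact_force: [-0.3, 0.4, -0.6]
opening: 0.002
finger_force: 0.0
time: 4.78
eef_pos: [0.4762, -0.0684, 0.0055]
tcp_rot: [0.112, 0.994, 0.0, -0.001]
contact_force: [-0.7, 0.0, 0.5]
opening: 0.005
finger_force: 0.0
t 4.78 jig [-0.1146 -0.0002] 0.00553430007550338 tooly 90.0 F [-0.7 -0.1] 0.5336353703119527 open 0.004873581844675466
211 x -128.0 -95.0 y -29.0 z 135.0
212 x -129.0 -95.0 y -29.0 z 133.0
215 x -126.0 -96.0 y -27.0 z 119.0
216 x -127.0 -96.0 y -24.0 z 114.0
217 x -127.0 -96.0 y -19.0 z 106.0
218 x -127.0 -98.0 y -19.0 z 102.0
219 x -104.0 -101.0 y -20.0 z 100.0
220 x -102.0 -101.0 y -28.0 z 103.0
226 x -124.0 -110.0 y -49.0 z 98.0
227 x -120.0 -102.0 y -36.0 z 83.0
228 x -121.0 -106.0 y -31.0 z 76.0
229 x -117.0 -108.0 y -14.0 z 57.0
230 x -118.0 -108.0 y -12.0 z 51.0
231 x -118.0 -109.0 y -15.0 z 50.0
232 x -117.0 -109.0 y -13.0 z 45.0
233 x -115.0 -112.0 y -14.0 z 41.0
reported [-114.   -0.] 6.0
```

```bash
python3 -m inch '[[1,0,0,0.003,0],[1,0,0,0.006,0],[1,0,0,0.009,0],[1,0,0,0.009,0]]'; python3 tip.py; python3 st.py
```

```text
time: 5.17
eef_pos: [0.477, -0.0686, -0.002]
tcp_rot: [0.111, 0.994, 0.0, -0.0]
contact_force: [-0.8, 0.5, -0.1]
opening: 0.003
finger_force: 0.0
216 x -127.0 -95.0 y -22.0 z 113.0
217 x -126.0 -95.0 y -21.0 z 108.0
218 x -127.0 -98.0 y -21.0 z 104.0
219 x -127.0 -99.0 y -20.0 z 99.0
220 x -124.0 -99.0 y -23.0 z 98.0
221 x -107.0 -102.0 y -16.0 z 90.0
222 x -105.0 -102.0 y -40.0 z 105.0
228 x -118.0 -104.0 y -49.0 z 91.0
229 x -120.0 -102.0 y -35.0 z 75.0
230 x -117.0 -106.0 y -32.0 z 69.0
231 x -118.0 -109.0 y -12.0 z 48.0
232 x -118.0 -109.0 y -15.0 z 46.0
233 x -118.0 -109.0 y -15.0 z 42.0
234 x -115.0 -109.0 y -12.0 z 36.0
reported [-114.   -0.] -2.0
t 5.22 jig [-0.1136 -0.0003] -0.0017462588561803563 tooly 90.01 F [ 0.4 -0.2] -0.09444315913225876 open -0.006004884674788386
```

```bash
python3 -m inch '[[1,-0.01,0,0.001,0],[1,-0.018,0,0.001,0],[1,-0.023,0,0.001,0],[1,-0.028,0,0.001,0],[1,-0.033,0,0.001,0]]' && python3 st.py && python3 -m inch '[[1,-0.004,0,0,0],[1,-0.008,0,0,0],[1,-0.011,0,0,0],[1,-0.014,0,0,0]]'; python3 st.py; python3 - <<'E'
from h import *
p=ctrl.read_camera("side"); b=np.ascontiguousarray(p["pixels"][200:290,260:380,::-1]);cv2.imwrite("pics/s2.png",cv2.resize(b,None,fx=6,fy=6,interpolation=2))
E
```

```text
time: 5.63
eef_pos: [0.5101, -0.0762, -0.0023]
tcp_rot: [0.111, 0.994, 0.0, -0.0]
contact_force: [-0.6, -0.1, 0.9]
opening: -0.001
finger_force: 0.3
t 5.63 jig [-0.0798 -0.0003] -0.0022792923811830526 tooly 90.01 F [-0.6 -0.2] 0.8943407387214743 open -0.0009306415149810295
time: 5.97
eef_pos: [0.5232, -0.0791, -0.0024]
tcp_rot: [0.111, 0.994, 0.0, -0.0]
contact_force: [-1.5, 0.7, 1.3]
opening: 0.002
finger_force: 0.3
t 5.97 jig [-0.0663 -0.0002] -0.0024161326020400373 tooly 90.02 F [-1.7  0.4] 1.3191229295933442 open 0.0018543363001658508
```

View pics/s2.png

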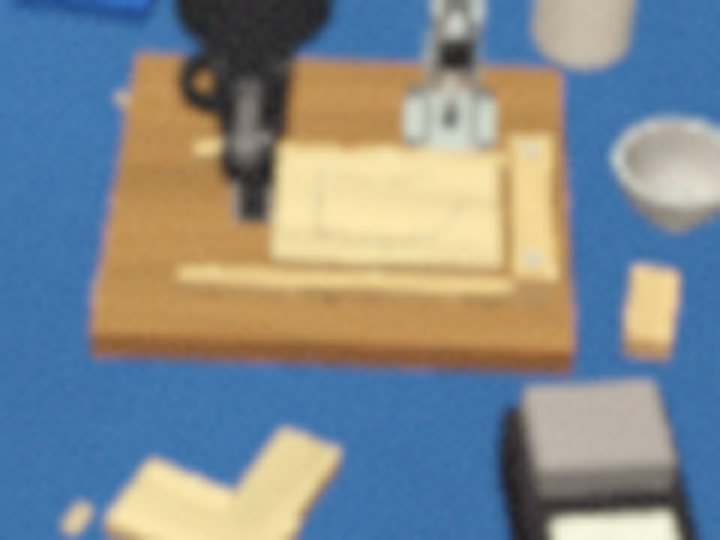

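The blank is sliding and its far edge (500) is now close to the fence (512), about 5 mm short. I'll push in small steps until the force rises.

```bash
python3 -m inch '[[1,-0.002,0,0,0],[1,-0.003,0,0,0],[1,-0.004,0,0,0],[1,-0.005,0,0,0]]' ; python3 st.py;python3 -m inch '[[1,-0.0015,0,0,0],[1,-0.0015,0,0,0]]' ; python3 st.py
```

```text
time: 6.35
eef_pos: [0.5278, -0.0801, -0.0024]
tcp_rot: [0.111, 0.994, 0.0, -0.0]
contact_force: [-0.9, 0.0, 0.2]
opening: 0.003
finger_force: 0.2
t 6.35 jig [-0.0616 -0.0003] -0.00241505867488033 tooly 90.01 F [-0.9 -0.2] 0.22084383524407966 open 0.002553181750563863
time: 6.52
eef_pos: [0.5284, -0.0802, -0.0025]
tcp_rot: [0.111, 0.994, 0.0, -0.001]
contact_force: [-4.5, 0.2, 2.6]
opening: -0.001
finger_force: 1.9
t 6.52 jig [-0.061  -0.0002] -0.0025445664698705087 tooly 90.02 F [-4.4 -0.8] 2.5690331400956783 open -0.0007616341078228812
```

```bash
python3 -m inch '[[1,-0.001,0,0,0],[1,-0.002,0,0,0],[1,-0.002,0,0,0]]' ; python3 st.py
```

```text
time: 6.77
eef_pos: [0.5284, -0.0801, -0.0029]
tcp_rot: [0.111, 0.994, 0.001, -0.004]
contact_force: [-8.0, 1.2, 6.9]
opening: 0.0
finger_force: 4.3
t 6.77 jig [-0.0611 -0.0001] -0.002939074889392039 tooly 90.04 F [-8.1 -0.6] 6.867748829115509 open 0.00023972104723146633
```

The force rose at x = -0.061, where I predicted home, so the blank is against the fence. Next I back off, lift, and go to the far (+y) side of the handle.

```bash
python3 -m inch '[[1,0.01,0,0,0],[1,0.025,0,0,0],[1,0.03,0,-0.03,0],[1,0.03,0,-0.07,0],[1,0.03,0,-0.11,0]]' && python3 -m inch '[[1,0,0.01,-0.04,0],[1,0,0.035,-0.08,0],[1,0,0.07,-0.1,0],[1,0,0.11,-0.1,0],[1,0,0.15,-0.1,0]]'; python3 st.py 0.03 0.182 0.21; python3 - <<'E'
from h import *
p=ctrl.read_camera("side"); save(p,"s3");d=np.load("jig.npz")
b=np.ascontiguousarray(p["pixels"][150:300,220:420,::-1]);cv2.imwrite("pics/s3.png",cv2.resize(b,None,fx=4,fy=4,interpolation=2))
for q in("blank_center","glue"):
  for r in ctrl.tip_of(q,p)[:3]:
    w=plane(p,r["at"],.033 if q[0]=="b" else 0);print(q,r["score"],d["R"].T@(w[:2]-d["t"]))
E
```

```text
time: 7.18
eef_pos: [0.5007, -0.0738, 0.1075]
tcp_rot: [0.112, 0.994, 0.0, -0.001]
contact_force: [2.0, -0.5, -0.2]
opening: 0.001
finger_force: 0.0
time: 7.6
eef_pos: [0.5376, 0.0731, 0.2114]
tcp_rot: [0.112, 0.994, 0.0, 0.005]
contact_force: [-0.1, -0.3, -0.6]
opening: -0.002
finger_force: 0.0
t 7.6 jig [-0.086   0.1513] 0.21143164955466298 tooly 89.91 F [-0.1 -0.3] -0.5973048293034954 open -0.0016954150187162033
shift [-0.116   0.0309  0.0026] turn -0.0888674504691096
blank_center 0.97 [-0.0057432   0.25390152]
blank_center 0.64 [ 0.06408387 -0.00667724]
blank_center 0.63 [ 0.01316694 -0.01330449]
glue 0.74 [-0.09296765  0.11189797]
glue 0.7 [ 0.0939743  -0.18696294]
glue 0.69 [0.11311336 0.17972301]
```

View pics/s3.png

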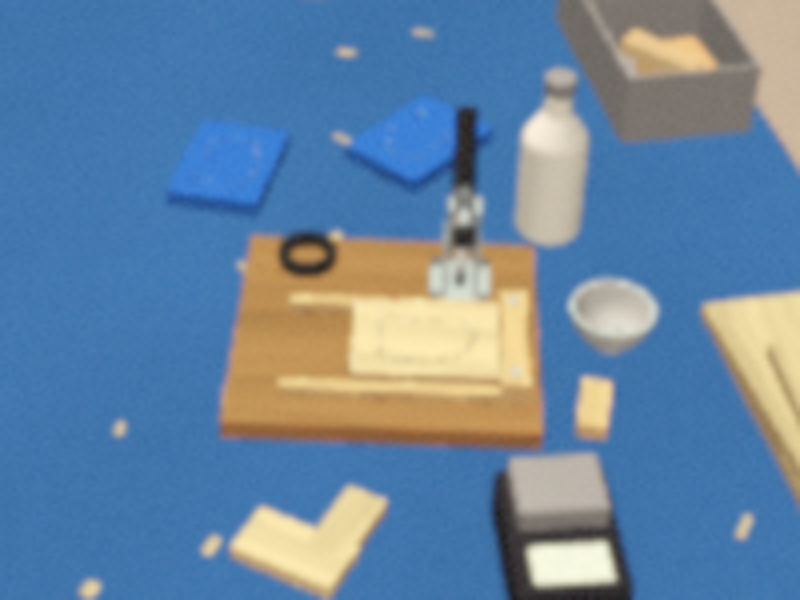

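The blank (350–500) now meets the fence (500), with no board showing between them. The handle is still open, with its end at crop (465,110), and the glue, collar, bowl, wedge and offcut have not moved. Next I go beyond the handle and descend.

```bash
python3 -m inch '[[1,0,0.031,0,0],[1,-0.03,0.031,0,0],[1,-0.065,0.031,0,0],[1,-0.1,0.031,0,0],[1,-0.116,0.031,0,0]]' && python3 -m inch '[[1,0,0,0.035,0],[1,0,0,0.07,0],[1,0,0,0.1,0],[1,0,0,0.112,0],[1,0,0,0.112,0]]'; python3 st.py 0.03 0.182 0.098; python3 - <<'E'
from h import *
p=ctrl.read_camera("side");b=np.ascontiguousarray(p["pixels"][150:250,280:400,::-1]);cv2.imwrite("pics/s4.png",cv2.resize(b,None,fx=6,fy=6,interpolation=2))
E
```

```text
time: 8.17
eef_pos: [0.6582, 0.074, 0.2071]
tcp_rot: [0.112, 0.994, -0.0, 0.001]
contact_force: [-1.4, -0.6, 0.1]
opening: 0.003
finger_force: 0.0
time: 8.58
eef_pos: [0.6521, 0.0753, 0.0906]
tcp_rot: [0.112, 0.994, -0.0, -0.004]
contact_force: [-0.2, -0.0, -0.6]
opening: -0.003
finger_force: 0.0
t 8.58 jig [0.0251 0.1789] 0.09062478903371445 tooly 89.93 F [-0.2 -0.1] -0.5515684024296456 open -0.0033348145265528124
shift [-0.0048  0.0031 -0.0074] turn -0.0674468514501001
```

View pics/s4.png

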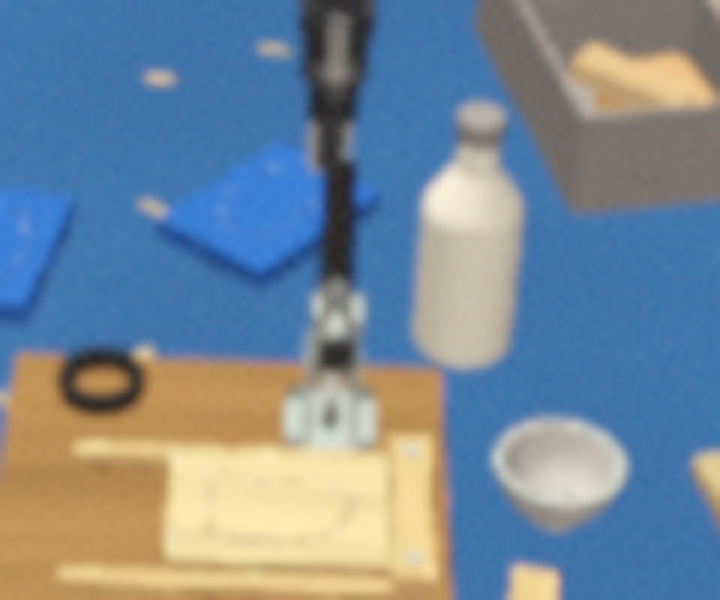

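The fingertip (end at about (325,165)) hangs behind the grip and slightly left of its middle (340). The bottle is well clear. Now I push towards -y.

```bash
python3 -m inch '[[1,-0.005,-0.01,0,0],[1,-0.005,-0.02,0,0],[1,-0.005,-0.028,0,0],[1,-0.005,-0.034,0,0],[1,-0.005,-0.04,0,0]]' && python3 st.py && python3 -m inch '[[1,0,-0.005,0,0],[1,0,-0.01,0,0],[1,0,-0.015,0,0],[1,0,-0.02,0,0]]'; python3 st.py
```

```text
time: 9.05
eef_pos: [0.657, 0.0396, 0.1034]
tcp_rot: [0.113, 0.994, 0.005, 0.008]
contact_force: [4.6, 11.6, 11.2]
opening: 0.0
finger_force: 6.3
t 9.05 jig [0.0378 0.1452] 0.10338914969398352 tooly 89.89 F [ 1.9 12.4] 11.22617923382995 open 0.0004882181882926128
time: 9.38
eef_pos: [0.6511, 0.0176, 0.1015]
tcp_rot: [0.112, 0.994, 0.002, 0.006]
contact_force: [2.4, 5.3, 4.1]
opening: 0.0
finger_force: 3.0
t 9.38 jig [0.0369 0.1224] 0.10145521263521076 tooly 89.98 F [1.2 5.7] 4.067355645539463 open 0.0003612664196919392
```

```bash
python3 -m inch '[[1,0.003,-0.006,0,0],[1,0.005,-0.012,0,0],[1,0.005,-0.018,0,0],[1,0.005,-0.024,0,0],[1,0.005,-0.03,0,0]]' && python3 st.py && python3 -m inch '[[1,0,-0.005,0,0],[1,0,-0.01,0,0],[1,0,-0.014,0,0]]'; python3 st.py;  python3 - <<'E'
from h import *
p=ctrl.read_camera("side");b=np.ascontiguousarray(p["pixels"][150:250,280:400,::-1]);cv2.imwrite("pics/s5.png",cv2.resize(b,None,fx=6,fy=6,interpolation=2))
E
```

```text
time: 9.8
eef_pos: [0.6399, -0.0127, 0.1021]
tcp_rot: [0.112, 0.994, -0.0, 0.006]
contact_force: [0.8, -0.1, 3.8]
opening: 0.002
finger_force: 1.3
t 9.8 jig [0.0327 0.0903] 0.10210107772007093 tooly 89.99 F [0.8 0.1] 3.8163299859566004 open 0.002219637301485318
time: 10.05
eef_pos: [0.6318, -0.0259, 0.0959]
tcp_rot: [0.112, 0.994, -0.0, -0.0]
contact_force: [-0.4, -0.1, -0.9]
opening: -0.004
finger_force: 0.0
t 10.05 jig [0.0278 0.0757] 0.0959403778433065 tooly 89.98 F [-0.4 -0.2] -0.8831313196291697 open -0.004471179843405885
```

View pics/s5.png

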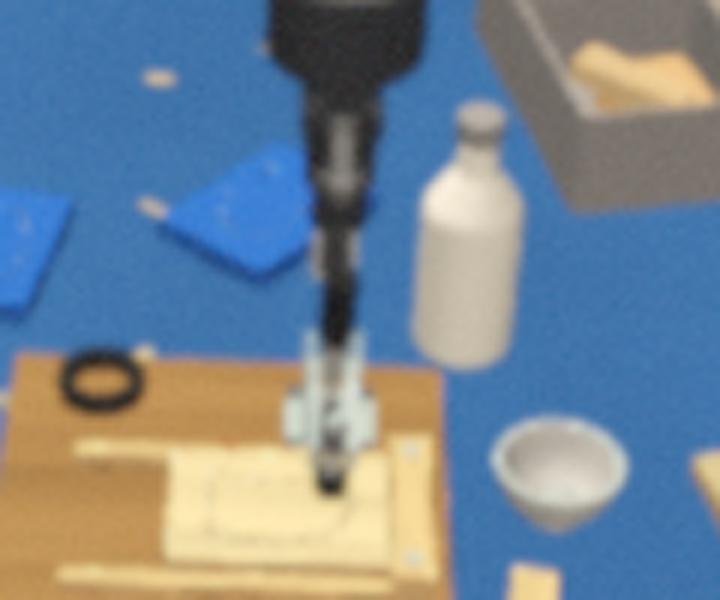

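The handle has snapped over and the foot at (330,480) sits on the blank. I'll withdraw to +y, lift clear and check.

```bash
python3 -m inch '[[1,0,0.015,0,0],[1,0,0.04,0,0],[1,0,0.05,-0.03,0],[1,0,0.05,-0.07,0],[1,0,0.05,-0.11,0]]' && python3 -m inch '[[1,0.03,0,-0.02,0],[1,0.065,0,-0.03,0],[1,0.1,0.03,-0.03,0],[1,0.13,0.06,-0.03,0],[1,0.13,0.06,-0.03,0]]' && python3 -m inch '[[1,0,0.03,0,0],[1,0,0.07,0,0],[1,0,0.1,0,0],[1,0,0.1,0,0],[1,0,0.1,0,0]]'; python3 st.py; python3 - <<'E'
from h import *
p=ctrl.read_camera("side");b=np.ascontiguousarray(p["pixels"][170:270,280:400,::-1])
q=ctrl.read_camera("top");a=np.ascontiguousarray(q["pixels"][130:255,270:370,::-1])
cv2.imwrite("pics/e.png",np.hstack([cv2.resize(b,(450,375),interpolation=2),cv2.resize(a,(300,375),interpolation=2)]))
E
```

```text
time: 10.52
eef_pos: [0.6419, 0.026, 0.2043]
tcp_rot: [0.11, 0.994, 0.0, -0.003]
contact_force: [0.8, -0.7, -0.1]
opening: -0.001
finger_force: 0.0
time: 10.93
eef_pos: [0.5263, 0.1159, 0.2357]
tcp_rot: [0.109, 0.994, 0.001, -0.001]
contact_force: [0.4, 0.0, -0.6]
opening: -0.002
finger_force: 0.0
time: 11.35
eef_pos: [0.5517, 0.2104, 0.2348]
tcp_rot: [0.11, 0.994, -0.0, -0.001]
contact_force: [-0.6, 0.3, -0.9]
opening: -0.001
finger_force: 0.0
t 11.35 jig [-0.1028  0.2883] 0.23478444486630112 tooly 90.2 F [-0.6  0.2] -0.9062347264078378 open -0.000577939274844135
```

View pics/e.png

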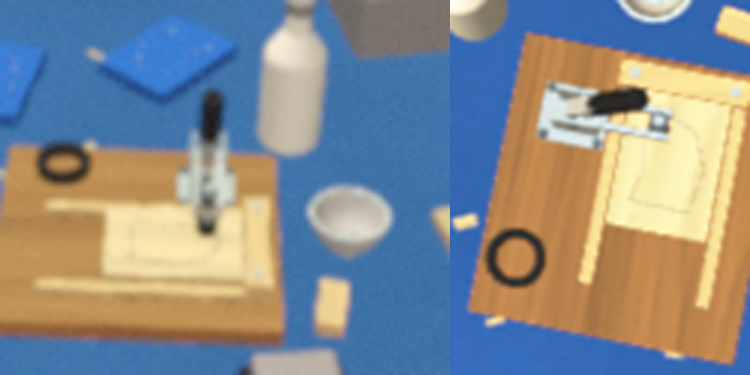

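Both views show the blank flush with the fence. The handle leans over the blank, at right crop (620,100), and the foot is down on it, at left crop (207,225). The robot is clear and the other items are in place.

```bash
python3 -c "
from plant import ctrl
print(ctrl.sign_off())"
```

```text
the job is handed in; nothing more can be done
None
```

The job is handed in: the blank is flush against the fence, the clamp handle is locked with its foot on the blank, and nothing else on the bench appears to have moved (about 11.4 s of the 45 s used).

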